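Lay out the colour station for painting a chocolate mould

TASK

Lay out the colours for painting: stand the red pot in the middle of the round warming plate, the white pot in the middle of the square dark stone tile, and the yellow pot on the mat midway between plate and tile. Stand the green pot on the mat straight behind the yellow one (on the side away from the robot, at right angles to the line from plate to tile) with a gap of about 4 cm between the two, and set the chocolate bonbon, the pattern to copy, right way up on the middle of the yellow pot's lid. Leave the black pot and the cup of brushes where they are, and end with everything upright, let go and at rest.

Things in the scene. Friction and masses are not known exactly. Their poses are not given: they have to be found in the camera images.
- red_mid (a point): Red lidded colour pot, an upright cylinder 50 mm high: body 41 mm across with a pale paper band round it, flat lid 44 mm across (top 14 mm), about 80 g, standing loose on the table. Point: its centre, half-way up (25 mm above its underside); z axis up.
- yellow_mid (a point): Yellow lidded colour pot, an upright cylinder 50 mm high: body 41 mm across with a pale paper band round it, flat lid 44 mm across (top 14 mm), about 80 g, standing loose on the table. Point: its centre, half-way up (25 mm above its underside); z axis up.
- white_mid (a point): White lidded colour pot, an upright cylinder 50 mm high: body 41 mm across with a pale paper band round it, flat lid 44 mm across (top 14 mm), about 80 g, standing loose on the table. Point: its centre, half-way up (25 mm above its underside); z axis up.
- green_mid (a point): Green lidded colour pot, an upright cylinder 50 mm high: body 41 mm across with a pale paper band round it, flat lid 44 mm across (top 14 mm), about 80 g, standing loose on the table. Point: its centre, half-way up (25 mm above its underside); z axis up.
- black_mid (a point): Black lidded colour pot, an upright cylinder 50 mm high: body 41 mm across with a pale paper band round it, flat lid 44 mm across (top 14 mm), about 80 g, standing loose on the table. Point: its centre, half-way up (25 mm above its underside); z axis up. It is not needed and must stay where it is.
- bonbon_mid (a point): Finished dark brown chocolate bonbon with a thin orange band, round, 34 mm across and 24 mm high: straight sides for the lower 14 mm, then a dome that narrows to a flat 12 mm tip; about 18 g; loose, flat underside down on the table. Point: its centre, 12 mm above its underside; z axis up.
- mat: Tan silicone work mat with a thin brown border, 200 x 430 mm, 3 mm thick, fixed on the table, somewhat turned. Origin: centre of its underside; x axis across it, pointing away from the robot; y axis along it, to the robot's left; its top is at z = 3 mm. The warming plate and the stone tile stand on it, one at y = +150 mm and one at y = -150 mm (which is which changes), both at x = -35 mm in the mat's axes, so the point midway between them is at (-35, 0) mm.
- warmer: Round warming plate, fixed on the mat: black base 110 mm across, bare metal top 100 mm across, 18 mm high in all, with a small orange lamp on its rim. Origin: centre of its underside (its flat top is 18 mm above it).
- tile: Square dark stone cooling tile, fixed on the mat, 100 x 100 mm, 12 mm thick. Origin: centre of its underside (its flat top is 12 mm above it).
- brush_cup: Steel cup, 68 mm across and 85 mm high, with three brushes standing in it up to 170 mm high; loose, at the far right of the work (seen from the robot); must stay where it is. Origin: centre of its underside. (A pale plastic chocolate mould, 135 x 275 mm and 24 mm high, also lies loose beyond the mat.)

How it is judged (in metres and radians):
At the end, for the whole second after the job is handed in: Red pot on the warming plate, white on the tile, yellow on the mat midway between, within 15 mm; green behind yellow on the mat, 69-101 mm centre to centre, within 20 mm of its middle line; bonbon on the yellow lid within 10 mm of centre; all upright within 0.15 rad, let go, at rest (horizontal distance between red_mid and warmer below 0.015 m and z of red_mid in the frame of warmer between 0.038 and 0.048 m and horizontal distance between white_mid and tile below 0.015 m and z of white_mid in the frame of tile between 0.032 and 0.042 m and x of yellow_mid in the frame of mat between -0.05 and -0.02 m and y of yellow_mid in the frame of mat between -0.015 and 0.015 m and z of yellow_mid in the frame of mat between 0.023 and 0.033 m and horizontal distance between green_mid and yellow_mid between 0.069 and 0.101 m and y of green_mid in the frame of mat between -0.02 and 0.02 m and x of green_mid in the frame of mat above 0.01 m and z of green_mid in the frame of mat between 0.023 and 0.033 m and horizontal distance between bonbon_mid and yellow_mid below 0.01 m and z of bonbon_mid in the frame of yellow_mid between 0.032 and 0.042 m and angle between each of red_mid, yellow_mid, white_mid, green_mid, bonbon_mid's own z axis and vertical below 0.15 rad and linear speed of each of red, yellow, white, green, bonbon below 0.02 m/s); the robot touches nothing.
It fails at once if the black pot is pushed more than 25 mm from its place (distance of black_mid from where it was at the start of the episode above 0.025 m).
It fails at once if the brush cup is pushed more than 25 mm from its place (distance of brush_cup from where it was at the start of the episode above 0.025 m).
It also fails if it takes over 128 s, if anything falls off the work surface, if the arm or the gripper's body presses on something with over 40 N, if the wrist force passes 120 N, or if a joint passes its speed limit or range.

ROBOT

A 6-joint arm with a two-finger parallel gripper is mounted at the origin on the work surface. World frame = base frame: x ahead of the robot, y to its left, z up, the work surface at z = 0. Lengths are in mm, angles in rad, forces in N, time in s.
With the tool pointing down it reaches from about 425 to 1125 mm from the base axis. Payload 14.9 kg.
Tool frame: the origin (TCP) lies midway between the tips of the shut fingers; the grasp point (between the pads) lies 19 mm behind it; y points along the fingers, x is the direction in which the jaws open and shut, and the axes are right-handed (so a half turn about y gives the same grasp; the last joint's range is limited). The gripper opens to 91 mm and grips with 3 to 60 N. Pads are 32 mm wide; open, the fingers measure 118 mm over their backs; the gripper's body (76 mm by 178 mm) begins 60 mm behind the grasp point.
Start: joints at [-0.033, 0.379, 1.734, -0, 1.028, -0.033], TCP at [700.013, -0.006, 181.832] pointing down, gripper open.
Joint ranges: [-2.77, 2.77], [-0.74, 2.19], [0, 2.66], [-1.06, 4.2], [0.31, 2.87], [-3.08, 3.08]. Speed limits (rad/s): [1.89, 1.89, 2.39, 3.14, 3.14, 3.14].

INTERFACE

Orientations are given as a rotation vector (axis times angle).
In Python, from workcell import bot gives the robot as it stands.
- The arm moves only by the shell command python3 -m crank 'ROWS' [OPENING] [FORCE]. ROWS is JSON, one flat list of numbers, 6 for each row, row after row: the shift along the tool's x, y, z in m, then the turn, a rotation vector about the tool's x, y, z in rad. In form: [dx, dy, dz, rx, ry, rz, dx, dy, dz, rx, ry, rz, ...]. A call has 1 to 5 rows; each row is the pose to reach, as a shift and turn from the pose commanded when the call began, along the tool's axes at that moment; what a row does not reach only later rows make up. A row lasts 1/10 s, in which the tool goes at most 50 mm and 8.59 degrees, less where a joint would pass 70% of its speed; a pose out of reach is approached as far as the arm can. A call with a gripper value outside its range is refused whole. OPENING is the opening, from 0 (shut) to 1 (fully open), set as the call begins (- or left out, the last holds). The fingers move at their own pace and stop on an object; FORCE is the grip in N (left out, the last holds). Time passes only in rows, so rows that repeat a pose let the fingers close. It gives the time, the measured TCP pose, the force and the opening at its end, in the units of the state.
- bot.observe(): the state, without advancing time (a new reading comes with each control period).
- bot.camera(name): name is "scene" or "side" or "wrist"; returns a dict with "img" (384x512x3 uint8, red, green, blue), "fov_y" (degrees; the focal length in pixels is half the picture's height over the tangent of half this angle, whatever the lens; pixels are square), "cx", "cy" (the principal point, pixels), "view" (4x4, takes a point from world to camera coordinates); the wrist camera has in their place "tool_from_camera" (4x4, takes a point from camera to tool coordinates, whose origin is the TCP and whose axes are the tool frame's). Camera axes: x right, y up, looking along -z (the intrinsics and any distortion apply to the point x, -y, -z); pixel columns grow to the right and rows downward; lengths in mm; the calibration is good to about 2 mm. The wrist camera is an equidistant fisheye: a pixel r from the principal point sees the ray r / f radians off the axis. A picture is of the moment at which its call begins: read the wrist's pose just before it. There is no depth.
- bot.finish_job(): hands the job in, once; it reports no verdict.
The state is a dict: "t": time; "joint_pos": joint angles; "qd": joint speeds; "effort": joint torques, N m; "tool_pos": TCP position; "eef_rot": TCP orientation; "wrist_force": force on the tool from outside, world axes, zero at the start; "torque": the same for the moment, N m; "width": opening from 0.0 (shut) to 1.0 (fully open).
Only numpy, scipy, OpenCV 4.12 (cv2) and the standard library are available. Lean on these libraries where they do the work, as an engineer would, in place of code of your own. Each camera call takes 0.05 s, during which the arm holds its last target. There are 200 camera calls.

## Working session

There is one attempt and no reset: what is moved stays moved. The work goes in short steps, Python scripts to look and compute and a shell command to move; the robot and the scene stay as the last step left them, time stands still between calls to the robot, and variables do not carry over. Pictures are saved under pics/ and viewed, about 12 in all and at most 16, crops included, and the job is handed in when it is done.

```bash
mkdir -p pics; ls
python3 - <<'E'
from workcell import bot
import cv2
s=bot.observe();print(s)
for n in["scene","side","wrist"]:
    c=bot.camera(n);cv2.imwrite(f"pics/{n}0.png",cv2.resize(c["img"][:,:,::-1],(800,600),interpolation=cv2.INTER_CUBIC))
    print(n,{k:v for k,v in c.items() if k!="img"})
E
```

```text
pics
{'t': 0.0, 'joint_pos': array([-3.32974063e-02,  3.79425233e-01,  1.73480855e+00, -2.88110118e-07,
        1.02849242e+00, -3.32949383e-02]), 'qd': array([ 1.70198189e-03, -2.98199827e-04,  8.11469821e-04,  3.05770833e-04,
       -1.11159989e-03,  5.13798308e-05]), 'effort': array([ 6.45993277e-04, -7.63727903e+01, -4.34372771e+01,  6.49972307e-02,
        4.23743343e-02, -1.55693674e-04]), 'tool_pos': array([6.99548818e+02, 1.10747306e-02, 1.81162864e+02]), 'eef_rot': array([-1.57075865e+00,  8.91618069e-04,  8.87975148e-04]), 'wrist_force': array([ 0.86839433,  0.18540032, -0.03470194]), 'torque': array([-0.01725811, -0.00441561,  0.0377685 ]), 'width': 0.9999013430249987}
scene {'fov_y': 52.896487588930604, 'cx': 251.2981395455469, 'cy': 193.37756025201492, 'view': array([[ 8.22662459e-01,  5.68320279e-01, -1.54447304e-02,
        -4.00426112e+02],
       [-4.10309061e-01,  6.12302131e-01,  6.75819928e-01,
         2.29091886e+02],
       [ 3.93539011e-01, -5.49634571e-01,  7.36904936e-01,
        -1.40919589e+03],
       [ 0.00000000e+00,  0.00000000e+00,  0.00000000e+00,
  
[... 207 characters left out ...]
    [ 3.76071324e-01,  4.76097090e-01,  7.94922588e-01,
        -1.83755553e+02],
       [-5.02265476e-01, -6.16186682e-01,  6.06665776e-01,
        -8.13852915e+02],
       [ 0.00000000e+00,  0.00000000e+00,  0.00000000e+00,
         1.00000000e+00]])}
wrist {'fov_y': 65.70646984690485, 'cx': 252.841813189385, 'cy': 190.15928223055207, 'tool_from_camera': array([[ 9.99999572e-01,  7.92210323e-04, -4.77245784e-04,
        -4.99960209e-02],
       [-6.89481682e-04,  2.94647149e-01, -9.55605872e-01,
        -2.02903247e+02],
       [-6.16421727e-04,  9.55605792e-01,  2.94647570e-01,
         8.34750470e+01],
       [ 0.00000000e+00,  0.00000000e+00,  0.00000000e+00,
         1.00000000e+00]])}
```

View pics/scene0.png

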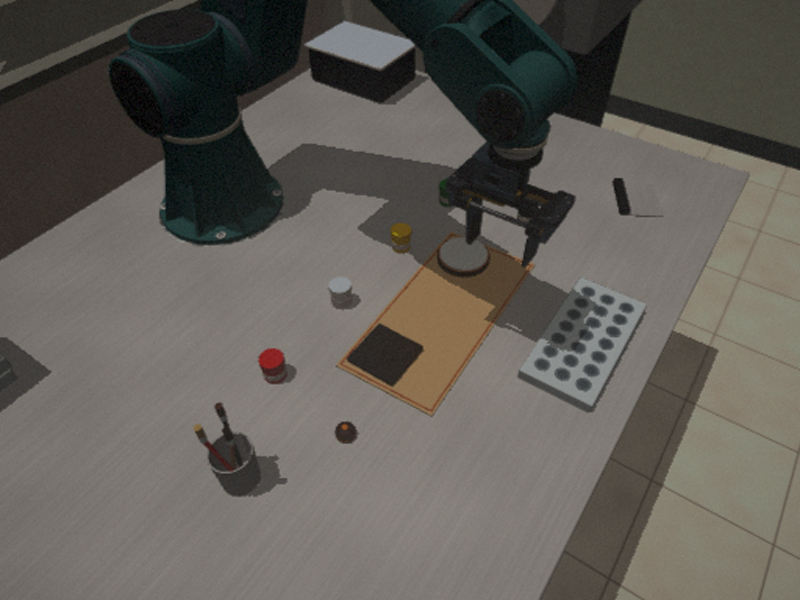

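View pics/side0.png

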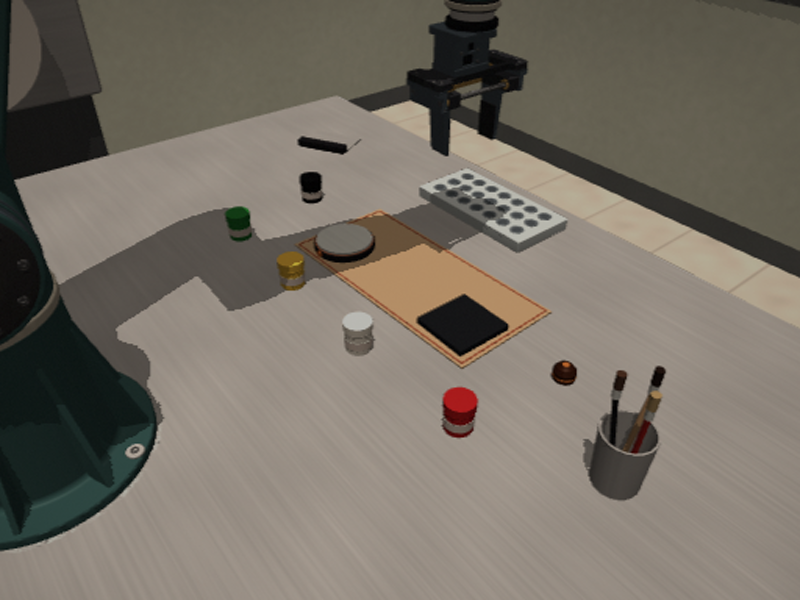

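View pics/wrist0.png

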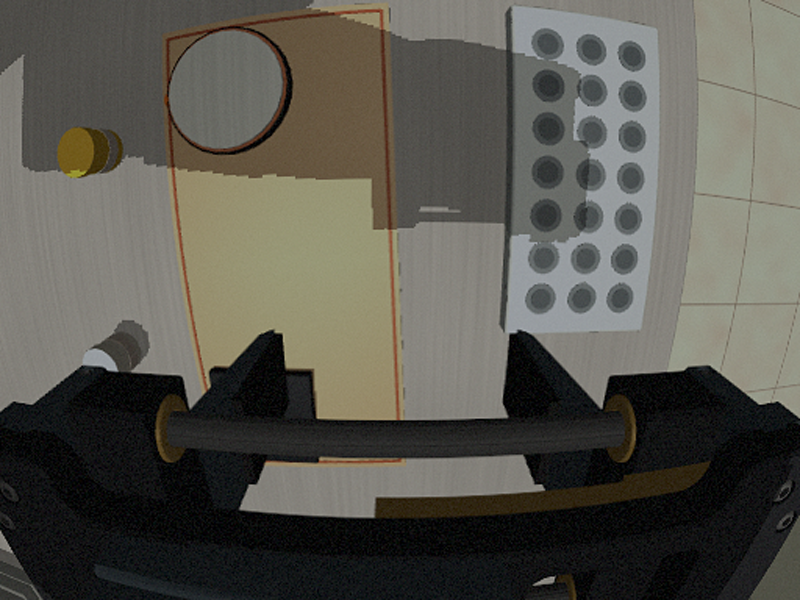

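The arm's tool has y pointing down, x along world x and z along world y. All five pots show in the side view: green (238,222), yellow (291,268), white (357,332), red (460,410) and black (311,187). The bonbon is at (565,372), the round plate at (345,241) and the tile at (463,323). Next I need enlarged crops.

Run:
```python
from workcell import bot
import cv2
for n,(x0,y0,x1,y1) in {"side":(140,95,440,320),"scene":(150,100,350,320)}.items():
    im=bot.camera(n)["img"][:,:,::-1].copy()
    cv2.imwrite(f"pics/{n}_raw.png",im)
    k=800/300 if n=="side" else 600/220
    cr=cv2.resize(im[y0:y1,x0:x1],None,fx=k,fy=k,interpolation=cv2.INTER_CUBIC)
    cr=cv2.convertScaleAbs(cr,alpha=1.5,beta=10)
    cv2.imwrite(f"pics/{n}_crop.png",cr);print(cr.shape)
```

```text
(600, 800, 3)
(600, 545, 3)
```

View pics/side_crop.png

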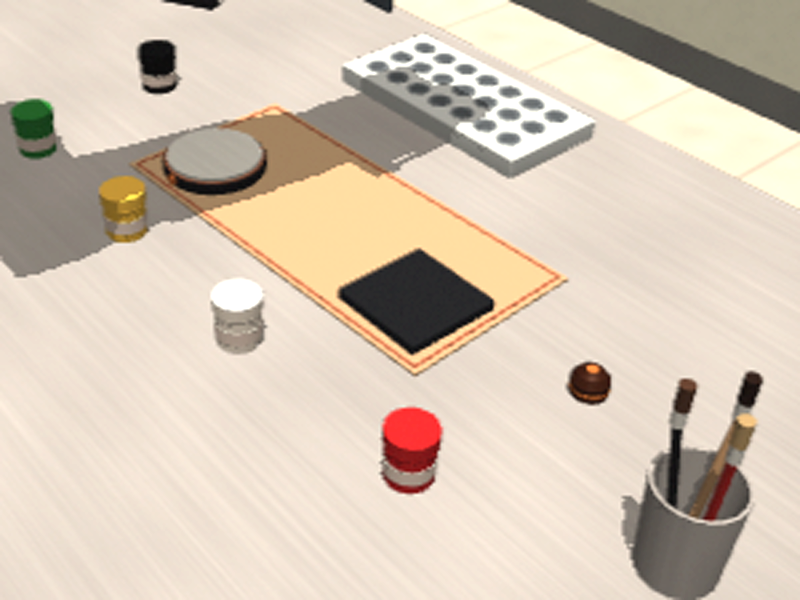

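View pics/scene_crop.png

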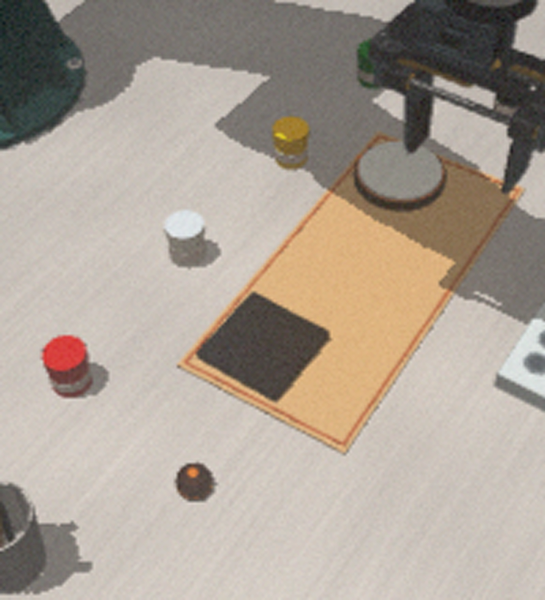

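```bash
cat > h.py <<'E'
import numpy as np,cv2
from scipy.optimize import least_squares
from scipy.spatial.transform import Rotation as R
from workcell import bot
CAL={n:bot.camera(n) for n in("scene","side")} 
def proj(n,P,c=None):
    c=c or CAL[n]; P=np.atleast_2d(P); q=P@c["view"][:3,:3].T+c["view"][:3,3]
    f=192/np.tan(np.radians(c["fov_y"]/2)); return np.c_[c["cx"]+f*q[:,0]/-q[:,2], c["cy"]-f*q[:,1]/-q[:,2]]
a=np.linspace(0,2*np.pi,73)
def ring(x,y,z,r): return np.c_[x+r*np.cos(a),y+r*np.sin(a),0*a+z]
POT=[(0,20.5),(36,22),(50,22)]; BON=[(0,17),(14,17),(24,6)]
def bbox(n,x,y,M,z0=0):
    p=proj(n,np.vstack([ring(x,y,z0+z,r) for z,r in M])); return np.r_[p.min(0),p.max(0)]
def fit(obs,M,z0=0,g=(650,0)):
    r=least_squares(lambda v:np.concatenate([bbox(n,*v,M,z0)-np.array(b) for n,b in obs.items()]),g)
    return r.x,r.fun.round(1)
E
python3 - <<'E'
from h import *
S=lambda *b:(np.array(b).reshape(-1,2)*300/800+[140,95]-.3).ravel()
C=lambda *b:(np.array(b).reshape(-1,2)*220/600+[150,100]-.3).ravel()
o={"red":((382,409,441,491),(43,336,90,396),POT,0),"white":((211,280,264,352),(165,211,207,266),POT,0),
"yellow":((99,178,148,241),(273,117,309,168),POT,0),"green":((12,100,55,157),None,POT,0),"black":((139,41,176,92),None,POT,0),
"bon":((569,362,611,403),(176,462,215,501),BON,0),"plate":((166,127,266,184),(358,138,444,202),[(21,50)],0)}
for k,(s,c,M,z) in o.items():
    both={"side":S(*s)}
    if c: both["scene"]=C(*c)
    print(k,fit(both,M)[0].round(1),[fit({n:b},M)[0].round(1) for n,b in both.items()],fit(both,M)[1])
def rect(w,h,z,s,c,g):
    def pts(v):
        cs,sn=np.cos(v[2]),np.sin(v[2]); q=np.array([[-w,h],[w,h],[w,-h],[-w,-h]])/2
        return np.c_[v[0]+q@[cs,-sn],v[1]+q@[sn,cs],[z]*4]
    f=lambda v:np.r_[(proj("side",pts(v))-S(*s).reshape(-1,2)).ravel(),(proj("scene",pts(v))-C(*c).reshape(-1,2)).ravel()]
    r=least_squares(f,g);return r.x.round(3),r.fun.round(1)
# corners order: near-left(-x,+y), far-left, far-right, near-right
print("mat",rect(200,430,3,(137,163,278,107,567,279,415,373),(380,135,523,190,345,452,180,365),(700,0,0)))
print("tile",rect(100,100,15,(339,295,418,250,494,297,415,345),(254,292,330,334,277,400,196,352),(700,-150,0)))
E
```

```text
red [ 433.6 -294.2] [array([ 433. , -294.9]), array([ 434. , -293.5])] [-0.4 -1.6  0.3  0.8 -1.  -0.6  0.4  0.8]
white [424. -88.] [array([422.9, -89.5]), array([425., -87.])] [ 0.1 -1.5 -0.   0.3 -0.4 -0.6 -0.5  0.7]
yellow [430.6 110.2] [array([429.5, 108.7]), array([431.2, 111.1])] [-0.1 -1.3  0.1  0.4 -0.4 -0.5 -0.2  0.6]
green [432.9 300.4] [array([432.9, 300.4])] [-0.8 -0.7  0.8  0.6]
black [613.7 339.4] [array([613.7, 339.4])] [-0.5 -0.8  0.5  0.7]
bon [ 613.1 -318.4] [array([ 612.5, -319.3]), array([ 613.1, -317.4])] [-0.6 -0.4  0.3 -0.4  0.1  0.2 -0.6  0.4]
plate [562.6 146.1] [array([559.2, 141.7]), array([564.1, 148. ])] [ 0.9  0.3 -0.7 -2.2 -0.4  1.5 -1.  -1. ]
mat (array([ 6.04331e+02, -9.31000e-01,  3.20000e-02]), array([-1.8, -0.6,  0.1, -1.9,  1.1, -0.7,  0.4, -0.1, -0.3, -1.2,  1.3,
       -0. , -0.5,  0.9, -1.5, -0.1]))
tile (array([ 5.73707e+02, -1.52416e+02,  1.60000e-02]), array([-0.1, -2.6,  0.5, -1.5,  1.2,  0.4,  0.3,  0.2, -1.4, -0.3, -0.4,
       -1.2, -0.5, -0.9, -0.5,  0.5]))
```

```bash
python3 - <<'E'
from h import *
s=np.array([697,487])*.375+[140,95]-.3
print("cup",least_squares(lambda v:(proj("side",[[v[0],v[1],85]])[0]-s),(500,-400)).x.round(0))
E
python3 -m crank '[-0.027,0.008,0.011,0,0,0, -0.054,0.016,0.022,0,0,0, -0.081,0.024,0.033,0,0,0, -0.108,0.032,0.044,0,0,0, -0.135,0.040,0.055,0,0,0]' 1.0 15
python3 -m crank '[-0.027,0.008,0.011,0,0,0, -0.054,0.016,0.022,0,0,0, -0.081,0.024,0.033,0,0,0, -0.108,0.032,0.044,0,0,0, -0.134,0.040,0.055,0,0,0]'
```

```text
cup [ 517. -475.]
t: 0.95
tool_pos: [563.9, 55.3, 141.6]
eef_rot: [-1.571, -0.0, -0.0]
wrist_force: [0.7, 0.1, -0.1]
width: 1.002
t: 1.45
tool_pos: [430.0, 110.3, 101.7]
eef_rot: [-1.571, -0.0, -0.0]
wrist_force: [0.0, 0.6, -0.3]
width: 0.999
```

```bash
python3 -m crank '[0,0.02,0,0,0,0, 0,0.04,0,0,0,0, 0,0.06,0,0,0,0, 0,0.07,0,0,0,0, 0,0.078,0,0,0,0]'
python3 -m crank '[0,0,0,0,0,0, 0,0,0,0,0,0, 0,0,0,0,0,0, 0,0,0,0,0,0, 0,0,0,0,0,0]' 0.3 15
python3 -m crank '[0,0,0,0,0,0, 0,0,0,0,0,0, 0,0,0,0,0,0, 0,0,0,0,0,0, 0,0,0,0,0,0]'
python3 -m crank '[0,-0.015,0,0,0,0, 0,-0.03,0,0,0,0, 0,-0.045,0,0,0,0, 0,-0.06,0,0,0,0, 0,-0.07,0,0,0,0]'
```

```text
t: 1.95
tool_pos: [431.0, 110.0, 23.4]
eef_rot: [-1.571, 0.0, 0.0]
wrist_force: [-0.0, 1.1, 0.1]
width: 0.999
t: 2.45
tool_pos: [431.3, 110.0, 24.2]
eef_rot: [-1.571, -0.001, -0.001]
wrist_force: [-0.8, 0.6, 0.2]
width: 0.592
t: 2.95
tool_pos: [431.0, 110.0, 23.8]
eef_rot: [-1.571, 0.0, 0.0]
wrist_force: [1.1, -1.1, 0.0]
width: 0.3
t: 3.45
tool_pos: [431.3, 110.0, 94.7]
eef_rot: [-1.571, -0.001, -0.001]
wrist_force: [0.5, -0.2, 0.5]
width: 0.301
```

The fingers closed to 27 mm, so they missed the pot. I'll look.

Run:
```python
from h import *
im=CAL["side"]["img"][:,:,::-1]
g=[proj("side",[[*p]])[0].round(0) for p in [(430.6,110.2,25),(431,110,95),(563,147,21)]];print(g)
cv2.imwrite("pics/v1.png",cv2.resize(im[60:270,100:380],(800,600),interpolation=cv2.INTER_CUBIC))
```

```text
[array([187., 173.]), array([184., 150.]), array([221., 152.])]
```

View pics/v1.png

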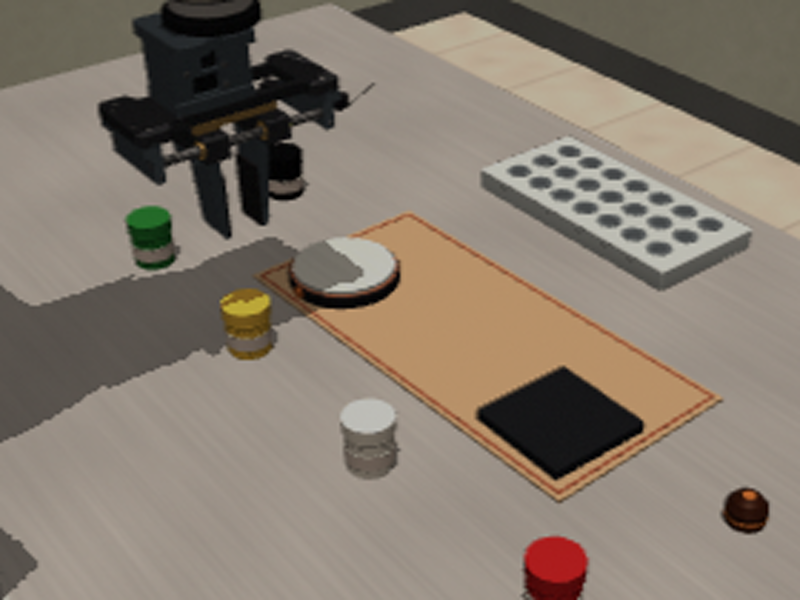

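The predicted TCP is at native pixel (184,150). The fingertips appear near (186,140), so something disagrees. I'll triangulate the tips with the scene view.

Run:
```python
from h import *
im=CAL["scene"]["img"][:,:,::-1]
p=proj("scene",[[431.2,110,94.7]])[0];print(p)
x0,y0=int(p[0])-75,int(p[1])-60;print(x0,y0)
cv2.imwrite("pics/v2.png",cv2.convertScaleAbs(cv2.resize(im[y0:y0+120,x0:x0+150],(750,600),interpolation=cv2.INTER_CUBIC),alpha=1.5))
```

```text
[256.11685098 135.79858114]
181 75
```

View pics/v2.png

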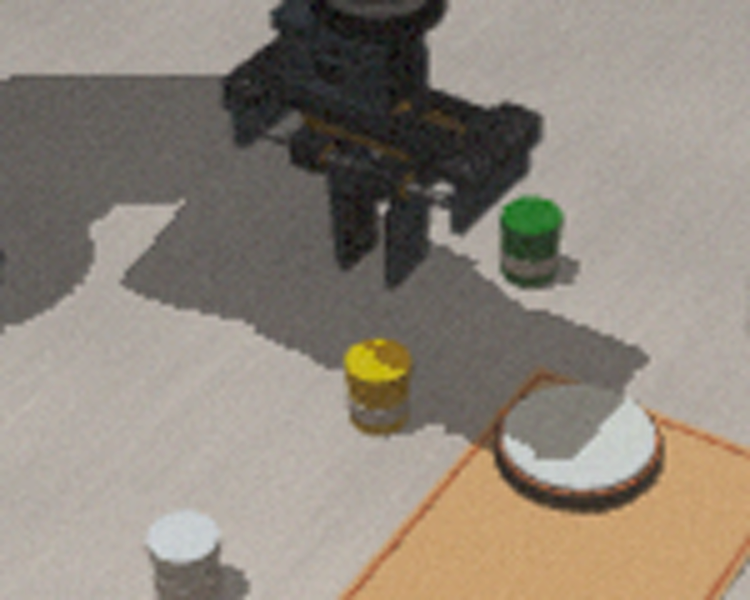

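Run:
```python
from h import *
T=lambda s,c:least_squares(lambda v:np.r_[proj("side",[v])[0]-s,proj("scene",[v])[0]-c],(431,110,95))
S=lambda x,y:np.array([100+x*.35-.3,60+y*.35-.3]);C=lambda x,y:np.array([181+x/5-.4,75+y/5-.4])
for k,s,c in [("tips",S(242,227),C(367,275)),("yellow lid top",S(246,301),C(378,360)),("green lid top",S(149,218),C(532,216)),("white top",S(369,415),C(184,537)),("plate",S(345,268),C(580,438))]:
    r=T(s,c);print(k,r.x.round(1),r.fun.round(1))
```

```text
tips [430.9  99.7 128.6] [ 0.3  0.4  0.1 -0.6]
yellow lid top [431.1 110.   49.4] [-0.  -0.  -0.   0.1]
green lid top [433.8 300.5  47.7] [-0.1 -0.1 -0.   0.2]
white top [424.3 -87.6  48. ] [-0.1 -0.1 -0.   0.1]
plate [562.6 150.   14.6] [-0.3 -0.4 -0.1  0.5]
```

The two cameras agree on the pots: the triangulated lid tops come out at about 49 mm. The fingertips, however, are really about 34 mm higher than the reported TCP. The fingers therefore closed above the lid, and I'll go lower to correct for it.

```bash
python3 -m crank '[0,0,0,0,0,0, 0,0,0,0,0,0, 0,0,0,0,0,0, 0,0,0,0,0,0, 0,0,0,0,0,0]' 1.0 15
python3 -m crank '[0,0.025,0,0,0,0, 0,0.05,0,0,0,0, 0,0.07,0,0,0,0, 0,0.085,0,0,0,0, 0,0.095,0,0,0,0]'
python3 -m crank '[0,0,0,0,0,0, 0,0,0,0,0,0, 0,0,0,0,0,0, 0,0,0,0,0,0, 0,0,0,0,0,0]' 0.3 15
python3 -m crank '[0,0,0,0,0,0, 0,0,0,0,0,0, 0,0,0,0,0,0, 0,0,0,0,0,0, 0,0,0,0,0,0]'
python3 - <<'E'
from h import *
im=np.hstack([cv2.resize(CAL["side"]["img"][110:200,130:240],(440,360)),cv2.resize(CAL["scene"]["img"][85:175,210:300],(360,360))])
cv2.imwrite("pics/v3.png",cv2.convertScaleAbs(im[:,:,::-1],alpha=1.6))
E
```

```text
t: 4.25
tool_pos: [431.0, 110.0, 93.8]
eef_rot: [-1.571, 0.0, 0.0]
wrist_force: [-0.1, 0.2, 1.0]
width: 0.707
t: 4.75
tool_pos: [430.6, 109.9, -2.2]
eef_rot: [-1.571, 0.001, 0.001]
wrist_force: [0.0, 0.8, 0.9]
width: 0.999
t: 5.25
tool_pos: [431.4, 110.1, -0.7]
eef_rot: [-1.571, -0.001, -0.001]
wrist_force: [0.9, -1.3, 0.4]
width: 0.591
t: 5.75
tool_pos: [431.1, 110.0, -1.0]
eef_rot: [-1.571, -0.0, -0.0]
wrist_force: [-2.1, 0.4, 7.3]
width: 0.476
```

View pics/v3.png

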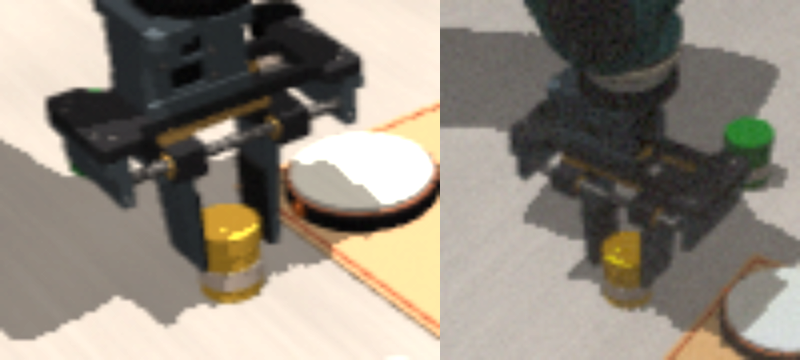

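Gripped at width 0.476, about 43 mm, which matches the lid. Lifting and carrying.

```bash
python3 -m crank '[0,-0.01,0,0,0,0, 0,-0.025,0,0,0,0, 0,-0.04,0,0,0,0, 0,-0.055,0,0,0,0, 0,-0.065,0,0,0,0]'
python3 -m crank '[0.01,0,-0.008,0,0,0, 0.025,0,-0.02,0,0,0, 0.041,0,-0.033,0,0,0, 0.057,0,-0.046,0,0,0, 0.069,0,-0.056,0,0,0]'
python3 -m crank '[0.012,0,-0.01,0,0,0, 0.028,0,-0.023,0,0,0, 0.044,0,-0.036,0,0,0, 0.059,0,-0.048,0,0,0, 0.069,0,-0.056,0,0,0]'
python3 -m crank '[0,0,0,0,0,0, 0,0,0,0,0,0, 0,0,0,0,0,0]'
python3 - <<'E'
from h import *
print(proj("side",[[569.3,-2,90]]),proj("scene",[[569.3,-2,90]]))
im=np.hstack([cv2.resize(CAL["side"]["img"][80:200,190:310],(400,400)),cv2.resize(CAL["scene"]["img"][100:220,220:340],(400,400))])
cv2.imwrite("pics/v4.png",cv2.convertScaleAbs(im[:,:,::-1],alpha=1.6))
E
```

```text
t: 6.35
tool_pos: [431.3, 110.1, 65.2]
eef_rot: [-1.571, -0.001, -0.001]
wrist_force: [0.3, -1.0, -0.7]
width: 0.479
t: 6.85
tool_pos: [501.3, 52.7, 63.5]
eef_rot: [-1.571, 0.001, -0.0]
wrist_force: [0.7, 0.2, -1.7]
width: 0.477
t: 7.35
tool_pos: [570.5, -3.2, 63.8]
eef_rot: [-1.571, 0.0, -0.001]
wrist_force: [-0.9, 0.3, -0.5]
width: 0.477
t: 7.65
tool_pos: [568.3, -1.6, 63.7]
eef_rot: [-1.571, 0.0, 0.001]
wrist_force: [-0.1, -0.3, -2.0]
width: 0.477
[[255.65703616 151.96652044]] [[273.87763718 174.35021465]]
```

View pics/v4.png

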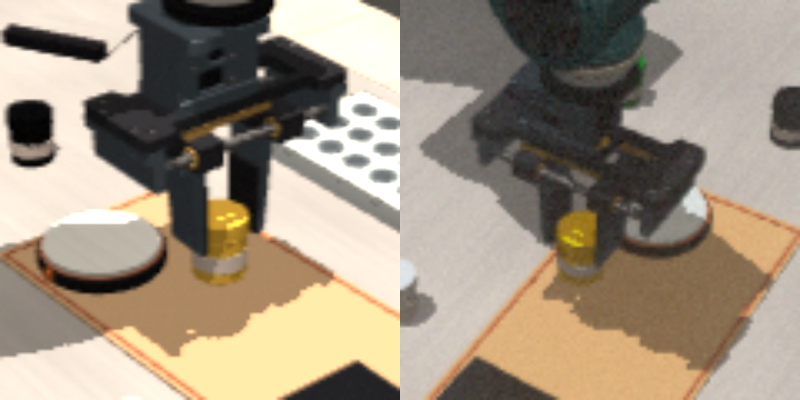

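The pot hangs upright, and its projection matches the target in both views. Lowering and releasing.

```bash
python3 -m crank '[0,0.015,0,0,0,0, 0,0.03,0,0,0,0, 0,0.045,0,0,0,0, 0,0.055,0,0,0,0, 0,0.0615,0,0,0,0]'
python3 -m crank '[0,0,0,0,0,0, 0,0,0,0,0,0, 0,0,0,0,0,0, 0,0,0,0,0,0, 0,0,0,0,0,0]' 0.75 
python3 -m crank '[0,-0.01,0,0,0,0, 0,-0.025,0,0,0,0, 0,-0.045,0,0,0,0, 0,-0.07,0,0,0,0, 0,-0.09,0,0,0,0]'
python3 -m crank '[-0.03,0,0.015,0,0,0, -0.06,0,0.03,0,0,0, -0.085,0,0.045,0,0,0, -0.11,0,0.06,0,0,0, -0.136,0,0.077,0,0,0]' 1
python3 -m crank '[0,0,0.045,0,0,0, 0,0,0.09,0,0,0, 0,0,0.135,0,0,0, 0,0,0.18,0,0,0, 0,0,0.225,0,0,0]'
```

```text
t: 8.25
tool_pos: [568.1, -2.0, 0.8]
eef_rot: [-1.571, 0.002, 0.002]
wrist_force: [-8.6, 0.1, 20.4]
width: 0.478
t: 8.75
tool_pos: [569.3, -2.0, 2.6]
eef_rot: [-1.571, -0.0, -0.0]
wrist_force: [0.2, 0.5, -0.3]
width: 0.751
t: 9.25
tool_pos: [569.5, -2.0, 95.0]
eef_rot: [-1.571, -0.001, -0.001]
wrist_force: [-0.2, -0.1, -0.5]
width: 0.748
t: 9.75
tool_pos: [432.5, 75.4, 93.6]
eef_rot: [-1.571, -0.001, -0.002]
wrist_force: [0.3, 0.4, -0.6]
width: 1.004
t: 10.25
tool_pos: [433.0, 302.2, 93.9]
eef_rot: [-1.57, -0.001, -0.001]
wrist_force: [1.1, 0.2, -0.0]
width: 0.996
```

```bash
python3 -m crank '[0,0.025,0,0,0,0, 0,0.05,0,0,0,0, 0,0.07,0,0,0,0, 0,0.085,0,0,0,0, 0,0.0935,0,0,0,0]'
python3 -m crank '[0,0,0,0,0,0, 0,0,0,0,0,0, 0,0,0,0,0,0, 0,0,0,0,0,0, 0,0,0,0,0,0]' 0.3 15
python3 -m crank '[0,0,0,0,0,0, 0,0,0,0,0,0, 0,0,0,0,0,0, 0,0,0,0,0,0, 0,0,0,0,0,0]'
python3 -m crank '[0,-0.01,0,0,0,0, 0,-0.025,0,0,0,0, 0,-0.04,0,0,0,0, 0,-0.055,0,0,0,0, 0,-0.065,0,0,0,0]'
python3 -m crank '[0.01,0,-0.013,0,0,0, 0.025,0,-0.034,0,0,0, 0.041,0,-0.055,0,0,0, 0.057,0,-0.077,0,0,0, 0.073,0,-0.099,0,0,0]'
python3 -m crank '[0.015,0,-0.02,0,0,0, 0.029,0,-0.04,0,0,0, 0.044,0,-0.06,0,0,0, 0.059,0,-0.08,0,0,0, 0.074,0,-0.1,0,0,0]'
python3 -m crank '[0.016,0,-0.022,0,0,0, 0.032,0,-0.043,0,0,0, 0.048,0,-0.065,0,0,0, 0.063,0,-0.086,0,0,0, 0.074,0,-0.1005,0,0,0]'
python3 -m crank '[0,0,0,0,0,0, 0,0,0,0,0,0, 0,0,0,0,0,0]'
python3 - <<'E'
from h import *
print(proj("side",[[654.2,0.7,90]]),proj("scene",[[654.2,0.7,90]]))
im=np.hstack([cv2.resize(CAL["side"]["img"][80:200,220:340],(400,400)),cv2.resize(CAL["scene"]["img"][110:230,240:360],(400,400))])
cv2.imwrite("pics/v5.png",cv2.convertScaleAbs(im[:,:,::-1],alpha=1.6))
E
```

```text
t: 10.75
tool_pos: [433.0, 300.0, -1.4]
eef_rot: [-1.571, 0.0, 0.0]
wrist_force: [-1.1, 0.6, 0.0]
width: 1.002
t: 11.25
tool_pos: [433.3, 300.2, -0.7]
eef_rot: [-1.57, -0.001, -0.001]
wrist_force: [0.4, 0.1, 0.6]
width: 0.592
t: 11.75
tool_pos: [433.1, 300.1, -1.0]
eef_rot: [-1.571, -0.0, -0.0]
wrist_force: [-2.2, -1.3, 5.5]
width: 0.472
t: 12.25
tool_pos: [433.6, 300.4, 65.9]
eef_rot: [-1.57, -0.001, -0.001]
wrist_force: [0.7, 0.4, -1.1]
width: 0.478
t: 12.75
tool_pos: [506.6, 200.1, 64.5]
eef_rot: [-1.571, -0.0, -0.0]
wrist_force: [0.5, 0.2, -1.7]
width: 0.478
t: 13.25
tool_pos: [580.6, 100.1, 64.5]
eef_rot: [-1.571, -0.0, -0.0]
wrist_force: [-0.4, 0.5, -1.0]
width: 0.474
t: 13.75
tool_pos: [654.9, -0.8, 64.5]
eef_rot: [-1.571, 0.0, -0.001]
wrist_force: [0.2, 0.3, -1.0]
width: 0.475
t: 14.05
tool_pos: [653.3, 1.2, 63.8]
eef_rot: [-1.571, 0.0, 0.001]
wrist_force: [0.3, -0.3, -0.6]
width: 0.478
[[280.65647755 140.81418165]] [[299.91407675 185.58574857]]
```

View pics/v5.png

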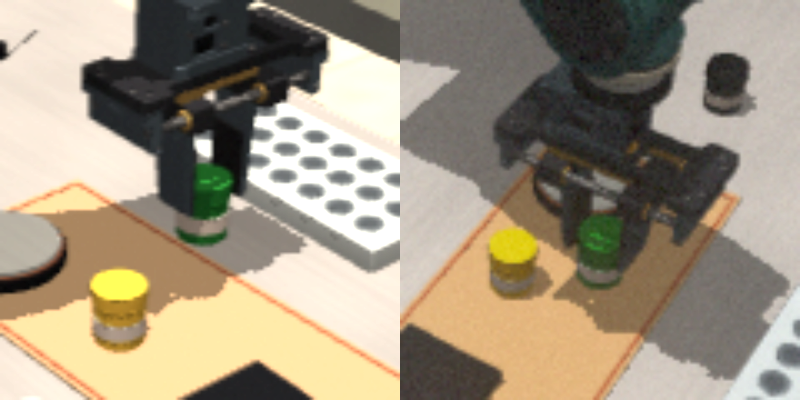

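Green is where intended, and yellow stands upright on the mat. Releasing green and fetching white.

```bash
python3 -m crank '[0,0.02,0,0,0,0, 0,0.04,0,0,0,0, 0,0.053,0,0,0,0, 0,0.058,0,0,0,0, 0,0.0605,0,0,0,0]'
python3 -m crank '[0,0,0,0,0,0, 0,0,0,0,0,0, 0,0,0,0,0,0, 0,0,0,0,0,0, 0,0,0,0,0,0]' 0.7
python3 -m crank '[0,-0.01,0,0,0,0, 0,-0.025,0,0,0,0, 0,-0.045,0,0,0,0, 0,-0.07,0,0,0,0, 0,-0.09,0,0,0,0]'
python3 -m crank '[-0.023,0,-0.009,0,0,0, -0.046,0,-0.018,0,0,0, -0.07,0,-0.027,0,0,0, -0.095,0,-0.036,0,0,0, -0.12,0,-0.045,0,0,0]' 1
python3 -m crank '[-0.025,0,-0.01,0,0,0, -0.05,0,-0.02,0,0,0, -0.075,0,-0.03,0,0,0, -0.095,0,-0.037,0,0,0, -0.11,0,-0.0435,0,0,0]'
python3 -m crank '[0,0.025,0,0,0,0, 0,0.05,0,0,0,0, 0,0.075,0,0,0,0, 0,0.088,0,0,0,0, 0,0.0945,0,0,0,0]'
python3 -m crank '[0,0,0,0,0,0, 0,0,0,0,0,0, 0,0,0,0,0,0, 0,0,0,0,0,0, 0,0,0,0,0,0]' 0.3 15
python3 -m crank '[0,0,0,0,0,0, 0,0,0,0,0,0, 0,0,0,0,0,0, 0,0,0,0,0,0, 0,0,0,0,0,0]'
python3 -m crank '[0,-0.01,0,0,0,0, 0,-0.025,0,0,0,0, 0,-0.04,0,0,0,0, 0,-0.055,0,0,0,0, 0,-0.065,0,0,0,0]'
python3 - <<'E'
from h import *
S=lambda *b:(np.array(b).reshape(-1,2)*.3+[220,80]-.35).ravel()
C=lambda *b:(np.array(b).reshape(-1,2)*.3+[240,110]-.35).ravel()
print(fit({"side":S(89,268,149,349),"scene":C(88,228,138,296)},POT,3))
E
```

```text
t: 14.65
tool_pos: [653.9, 0.7, 3.1]
eef_rot: [-1.571, 0.0, 0.0]
wrist_force: [-0.1, 0.5, -1.4]
width: 0.469
t: 15.15
tool_pos: [654.2, 0.5, 3.6]
eef_rot: [-1.571, -0.0, -0.0]
wrist_force: [0.5, 0.3, 0.3]
width: 0.702
t: 15.65
tool_pos: [654.6, 0.5, 96.1]
eef_rot: [-1.571, -0.001, -0.001]
wrist_force: [1.1, -0.6, -0.0]
width: 0.703
t: 16.15
tool_pos: [533.4, -44.8, 94.6]
eef_rot: [-1.571, -0.001, -0.001]
wrist_force: [1.3, -0.1, 0.0]
width: 1.005
t: 16.65
tool_pos: [423.2, -88.4, 94.3]
eef_rot: [-1.571, -0.001, -0.001]
wrist_force: [0.7, -0.0, 0.8]
width: 0.997
t: 17.15
tool_pos: [423.9, -88.1, -1.7]
eef_rot: [-1.571, 0.001, 0.001]
wrist_force: [0.2, 0.3, 0.4]
width: 0.999
t: 17.65
tool_pos: [424.3, -88.1, -0.8]
eef_rot: [-1.571, -0.001, -0.001]
wrist_force: [0.9, -0.2, 0.2]
width: 0.594
t: 18.15
tool_pos: [424.1, -88.0, -1.0]
eef_rot: [-1.571, -0.0, -0.0]
wrist_force: [-0.7, -0.4, 6.1]
width: 0.477
t: 18.65
tool_pos: [424.3, -88.1, 65.2]
eef_rot: [-1.571, -0.001, -0.001]
wrist_force: [0.0, 0.4, -1.5]
width: 0.477
(array([568.8594502 ,  -0.75427073]), array([ 0.2, -0.5, -0.5,  0.5,  0.1, -0.4,  0. ,  0.8]))
```

```bash
python3 -m crank '[0.02,0,-0.009,0,0,0, 0.05,0,-0.021,0,0,0, 0.085,0,-0.036,0,0,0, 0.12,0,-0.051,0,0,0, 0.15,0,-0.064,0,0,0]'
python3 -m crank '[0,0,0,0,0,0, 0,0,0,0,0,0, 0,0.015,0,0,0,0, 0,0.03,0,0,0,0, 0,0.04,0,0,0,0]'
python3 -m crank '[0,0.003,0,0,0,0, 0,0.006,0,0,0,0, 0,0.0085,0,0,0,0, 0,0.0085,0,0,0,0]'
python3 -m crank '[0,0,0,0,0,0, 0,0,0,0,0,0, 0,0,0,0,0,0, 0,0,0,0,0,0, 0,0,0,0,0,0]' 0.75
python3 -m crank '[0,-0.01,0,0,0,0, 0,-0.025,0,0,0,0, 0,-0.045,0,0,0,0, 0,-0.065,0,0,0,0, 0,-0.08,0,0,0,0]'
python3 -m crank '[-0.028,0,-0.028,0,0,0, -0.056,0,-0.056,0,0,0, -0.085,0,-0.085,0,0,0, -0.115,0,-0.115,0,0,0, -0.1405,0,-0.142,0,0,0]' 1
python3 -m crank '[0,0.025,0,0,0,0, 0,0.05,0,0,0,0, 0,0.075,0,0,0,0, 0,0.09,0,0,0,0, 0,0.0965,0,0,0,0]'
python3 -m crank '[0,0,0,0,0,0, 0,0,0,0,0,0, 0,0,0,0,0,0, 0,0,0,0,0,0, 0,0,0,0,0,0]' 0.3 15
python3 -m crank '[0,0,0,0,0,0, 0,0,0,0,0,0, 0,0,0,0,0,0, 0,0,0,0,0,0, 0,0,0,0,0,0]'
python3 -m crank '[0,-0.01,0,0,0,0, 0,-0.03,0,0,0,0, 0,-0.05,0,0,0,0, 0,-0.075,0,0,0,0, 0,-0.09,0,0,0,0]'
```

```text
t: 19.25
tool_pos: [575.3, -152.6, 63.0]
eef_rot: [-1.571, 0.001, 0.0]
wrist_force: [0.8, 0.1, -1.0]
width: 0.479
t: 19.75
tool_pos: [572.4, -151.4, 21.7]
eef_rot: [-1.57, 0.002, 0.002]
wrist_force: [0.2, 0.3, -1.3]
width: 0.475
t: 20.15
tool_pos: [574.1, -152.0, 15.3]
eef_rot: [-1.571, -0.0, -0.0]
wrist_force: [-0.6, -0.3, -0.5]
width: 0.476
t: 20.65
tool_pos: [574.1, -152.0, 15.4]
eef_rot: [-1.571, -0.0, -0.0]
wrist_force: [0.0, 0.2, 0.1]
width: 0.752
t: 21.15
tool_pos: [574.7, -152.2, 97.8]
eef_rot: [-1.571, -0.001, -0.002]
wrist_force: [-0.2, -0.3, 0.9]
width: 0.75
t: 21.65
tool_pos: [432.2, -295.1, 96.3]
eef_rot: [-1.571, -0.0, -0.0]
wrist_force: [0.5, -0.8, 0.4]
width: 0.998
t: 22.15
tool_pos: [433.2, -293.7, -1.9]
eef_rot: [-1.57, 0.001, 0.001]
wrist_force: [0.1, -0.9, 0.9]
width: 1.002
t: 22.65
tool_pos: [433.8, -294.2, -0.7]
eef_rot: [-1.571, -0.0, -0.001]
wrist_force: [0.1, 0.2, -1.1]
width: 0.591
t: 23.15
tool_pos: [433.6, -294.1, -1.0]
eef_rot: [-1.571, -0.0, -0.0]
wrist_force: [-1.8, 1.6, 5.3]
width: 0.475
t: 23.65
tool_pos: [433.9, -294.3, 90.8]
eef_rot: [-1.572, -0.001, -0.001]
wrist_force: [-0.2, 0.7, -1.4]
width: 0.481
```

```bash
python3 -m crank '[0.003,0,0.011,0,0,0, 0.009,0,0.03,0,0,0, 0.016,0,0.054,0,0,0, 0.024,0,0.082,0,0,0, 0.0325,0,0.110,0,0,0]'
python3 -m crank '[0.0065,0,0.022,0,0,0, 0.013,0,0.044,0,0,0, 0.0195,0,0.066,0,0,0, 0.026,0,0.088,0,0,0, 0.0325,0,0.110,0,0,0]'
python3 -m crank '[0.0065,0,0.022,0,0,0, 0.013,0,0.044,0,0,0, 0.0195,0,0.066,0,0,0, 0.026,0,0.088,0,0,0, 0.0325,0,0.110,0,0,0]'
python3 -m crank '[0.0075,0,0.026,0,0,0, 0.0155,0,0.053,0,0,0, 0.023,0,0.078,0,0,0, 0.029,0,0.099,0,0,0, 0.0325,0,0.111,0,0,0]'
python3 -m crank '[0,0,0,0,0,0, 0,0.005,0,0,0,0, 0,0.02,0,0,0,0, 0,0.04,0,0,0,0, 0,0.055,0,0,0,0]'
python3 -m crank '[0,0.006,0,0,0,0, 0,0.01,0,0,0,0, 0,0.0125,0,0,0,0, 0,0.0125,0,0,0,0]'
python3 -m crank '[0,0,0,0,0,0, 0,0,0,0,0,0, 0,0,0,0,0,0, 0,0,0,0,0,0, 0,0,0,0,0,0]' 0.75
python3 -m crank '[0,-0.01,0,0,0,0, 0,-0.025,0,0,0,0, 0,-0.045,0,0,0,0, 0,-0.065,0,0,0,0, 0,-0.085,0,0,0,0]'
python3 -m crank '[0.004,0,-0.04,0,0,0, 0.008,0,-0.08,0,0,0, 0.012,0,-0.12,0,0,0, 0.016,0,-0.16,0,0,0, 0.02,0,-0.2,0,0,0]'
python3 -m crank '[0.005,0,-0.04,0,0,0, 0.01,0,-0.08,0,0,0, 0.015,0,-0.12,0,0,0, 0.02,0,-0.16,0,0,0, 0.025,0,-0.2,0,0,0]' 
python3 -m crank '[0.0015,0.01,-0.025,0,0,0, 0.003,0.025,-0.05,0,0,0, 0.0045,0.045,-0.066,0,0,0, 0.0045,0.065,-0.066,0,0,0, 0.0045,0.085,-0.066,0,0,0]' 
python3 -m crank '[0,0,0,0,0,0, 0,0,0,0,0,0, 0,0,0,0,0,0]'
python3 - <<'E'
from h import *
print(bot.observe()["tool_pos"])
cv2.imwrite("pics/side_w.png",CAL["side"]["img"][:,:,::-1]);cv2.imwrite("pics/scene_w.png",CAL["scene"]["img"][:,:,::-1])
for z in(-1,20,50):print(z,proj("side",[[613,-318.4,z]]),proj("scene",[[613,-318.4,z]]))
im=np.hstack([cv2.resize(CAL["side"]["img"][150:260,310:420],(400,400)),cv2.resize(CAL["scene"]["img"][210:320,170:280],(400,400))])
cv2.imwrite("pics/v6.png",cv2.convertScaleAbs(im[:,:,::-1],alpha=1.6))
E
```

```text
t: 24.15
tool_pos: [465.5, -182.1, 87.8]
eef_rot: [-1.57, 0.001, 0.001]
wrist_force: [0.4, -1.0, -1.0]
width: 0.476
t: 24.65
tool_pos: [497.8, -72.3, 87.7]
eef_rot: [-1.57, 0.001, 0.001]
wrist_force: [0.6, -0.8, -0.9]
width: 0.472
t: 25.15
tool_pos: [530.2, 37.6, 87.7]
eef_rot: [-1.571, 0.001, 0.001]
wrist_force: [0.3, -0.9, -1.7]
width: 0.477
t: 25.65
tool_pos: [562.8, 148.8, 87.7]
eef_rot: [-1.571, 0.0, 0.002]
wrist_force: [-0.0, -0.3, -0.1]
width: 0.475
t: 26.15
tool_pos: [562.5, 146.0, 31.8]
eef_rot: [-1.571, 0.002, 0.0]
wrist_force: [0.4, 0.1, -0.5]
width: 0.478
t: 26.55
tool_pos: [563.7, 147.0, 21.5]
eef_rot: [-1.571, -0.0, -0.0]
wrist_force: [0.4, -0.6, -0.6]
width: 0.48
t: 27.05
tool_pos: [563.6, 147.0, 21.5]
eef_rot: [-1.571, -0.0, -0.0]
wrist_force: [0.1, -0.3, 0.3]
width: 0.747
t: 27.55
tool_pos: [563.8, 147.1, 108.6]
eef_rot: [-1.571, -0.001, -0.001]
wrist_force: [1.7, -0.5, 0.8]
width: 0.75
t: 28.05
tool_pos: [583.9, -54.7, 107.9]
eef_rot: [-1.571, -0.001, -0.001]
wrist_force: [1.2, 0.1, 0.5]
width: 0.748
t: 28.55
tool_pos: [608.8, -254.9, 108.0]
eef_rot: [-1.571, -0.001, -0.001]
wrist_force: [0.8, 0.5, 0.1]
width: 0.754
t: 29.05
tool_pos: [613.1, -319.0, 21.1]
eef_rot: [-1.571, -0.0, -0.001]
wrist_force: [0.1, -0.7, -0.5]
width: 0.751
t: 29.35
tool_pos: [613.7, -318.7, 22.4]
eef_rot: [-1.571, -0.001, -0.0]
wrist_force: [-0.3, 0.6, 0.3]
width: 0.749
[ 613.70687607 -318.98756816   22.45494093]
-1 [[360.15782442 240.36312568]] [[221.36222453 278.07573641]]
20 [[361.6289295  233.36335332]] [[220.7606776  273.81593854]]
50 [[363.80314189 223.01807478]] [[219.86754587 267.49131043]]
```

View pics/v6.png

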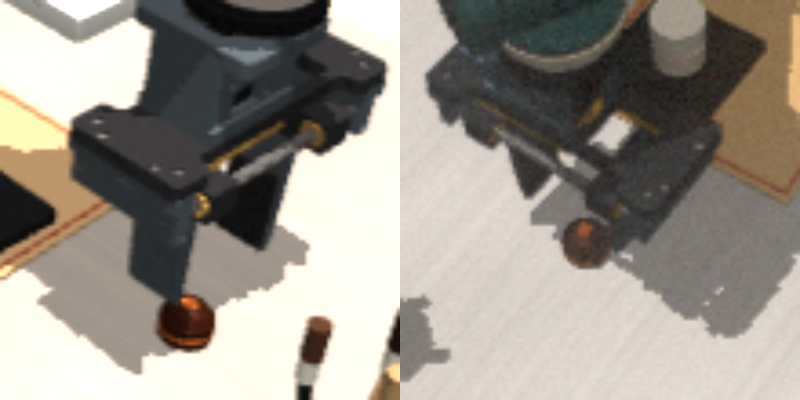

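Run:
```python
from h import *
for s,c in [((359.2,232.2),(205.6,263.9)),((360,233),(205.6,263.9))]:
    r=least_squares(lambda v:np.r_[proj("side",[v])[0]-s,proj("scene",[v])[0]-c],(600,-320,50));print(r.x.round(1),r.fun.round(1))
```

```text
[ 579.4 -333.    54. ] [-0.2 -0.2 -0.2  0.4]
[ 579.6 -334.2   53.5] [-0.5 -0.6 -0.4  0.9]
```

The fingertips sit about 31.5 mm above the reported z, and the lateral alignment is within about 2 mm. Descending on the bonbon.

```bash
python3 -m crank '[0,0.015,0,0,0,0, 0,0.03,0,0,0,0, 0,0.04,0,0,0,0, 0,0.046,0,0,0,0, 0,0.049,0,0,0,0]'
python3 -m crank '[0,0,0,0,0,0, 0,0,0,0,0,0, 0,0,0,0,0,0, 0,0,0,0,0,0, 0,0,0,0,0,0]' 0.25 8
python3 -m crank '[0,0,0,0,0,0, 0,0,0,0,0,0, 0,0,0,0,0,0, 0,0,0,0,0,0]'
python3 -m crank '[0,-0.02,0,0,0,0, 0,-0.045,0,0,0,0, 0,-0.07,0,0,0,0, 0,-0.095,0,0,0,0, 0,-0.115,0,0,0,0]'
python3 - <<'E'
from h import *
for z in(115,127):print(z,proj("side",[[613,-318.4,z]]),proj("scene",[[613,-318.4,z]]))
im=[cv2.resize(CAL["side"]["img"][130:240,310:420],(400,400)),cv2.resize(CAL["scene"]["img"][190:300,160:270],(400,400))]
sc=cv2.imread("pics/scene_w.png")[90:290,190:350][:,:,::-1]; sd=cv2.imread("pics/side_w.png")[110:270,180:340][:,:,::-1]
cv2.imwrite("pics/v7.png",cv2.convertScaleAbs(np.hstack(im)[:,:,::-1],alpha=1.6))
E
```

```text
t: 30.05
tool_pos: [612.5, -318.8, -28.9]
eef_rot: [-1.57, 0.001, 0.001]
wrist_force: [-0.7, 0.3, 0.8]
width: 0.749
t: 30.55
tool_pos: [613.2, -319.1, -27.3]
eef_rot: [-1.571, -0.0, -0.0]
wrist_force: [-0.9, 0.3, 1.6]
width: 0.363
t: 30.95
tool_pos: [613.2, -319.1, -27.4]
eef_rot: [-1.571, -0.0, -0.0]
wrist_force: [0.0, 0.5, 5.7]
width: 0.363
t: 31.45
tool_pos: [613.1, -319.1, 88.6]
eef_rot: [-1.571, -0.0, -0.0]
wrist_force: [-0.2, 0.2, -0.8]
width: 0.363
115 [[368.83118742 199.09376461]] [[217.78326553 252.73167581]]
127 [[369.81054598 194.43380726]] [[217.3741986  249.83490697]]
```

View pics/v7.png

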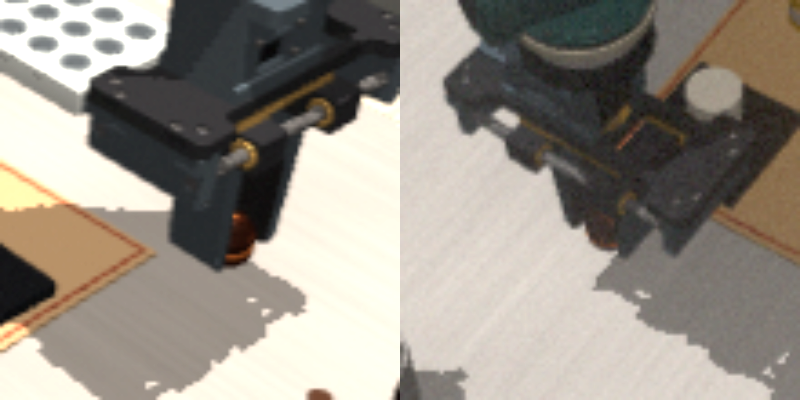

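Bonbon held at 33 mm. Carrying it to yellow.

```bash
python3 -m crank '[-0.003,0,0.02,0,0,0, -0.006,0,0.045,0,0,0, -0.01,0,0.075,0,0,0, -0.0135,0,0.1,0,0,0, -0.017,0,0.125,0,0,0]'
python3 -m crank '[-0.0035,0,0.025,0,0,0, -0.007,0,0.05,0,0,0, -0.0105,0,0.075,0,0,0, -0.014,0,0.1,0,0,0, -0.0172,0,0.125,0,0,0]'
python3 -m crank '[-0.0035,0,0.025,0,0,0, -0.007,0,0.045,0,0,0, -0.009,0,0.06,0,0,0, -0.010,0,0.0672,0,0,0, -0.010,0.01,0.0672,0,0,0]'
python3 -m crank '[0,0.005,0,0,0,0, 0,0.01,0,0,0,0, 0,0.018,0,0,0,0, 0,0.025,0,0,0,0, 0,0.03,0,0,0,0]'
python3 -m crank '[0,0,0,0,0,0, 0,0,0,0,0,0, 0,0,0,0,0,0]'
python3 - <<'E'
from h import *
print(bot.observe()["tool_pos"])
im=np.hstack([cv2.resize(CAL["side"]["img"][90:190,205:305],(400,400),interpolation=cv2.INTER_CUBIC),cv2.resize(CAL["scene"]["img"][130:230,225:325],(400,400),interpolation=cv2.INTER_CUBIC)])
cv2.imwrite("pics/v8.png",cv2.convertScaleAbs(im[:,:,::-1],alpha=1.7))
E
```

```text
t: 32.05
tool_pos: [594.6, -191.9, 85.9]
eef_rot: [-1.57, 0.001, 0.002]
wrist_force: [1.2, -0.5, 0.5]
width: 0.364
t: 32.55
tool_pos: [577.3, -67.2, 86.0]
eef_rot: [-1.57, 0.001, 0.002]
wrist_force: [-0.0, -0.2, -0.2]
width: 0.368
t: 33.05
tool_pos: [569.3, -1.2, 77.6]
eef_rot: [-1.571, -0.002, -0.0]
wrist_force: [0.8, -0.3, 0.3]
width: 0.366
t: 33.55
tool_pos: [568.5, -2.0, 46.4]
eef_rot: [-1.571, 0.001, 0.0]
wrist_force: [-0.0, -0.8, -0.0]
width: 0.365
t: 33.85
tool_pos: [569.1, -1.8, 47.6]
eef_rot: [-1.571, -0.0, -0.0]
wrist_force: [-0.4, -0.7, -1.1]
width: 0.359
[569.04701887  -1.79831848  47.65952263]
```

View pics/v8.png

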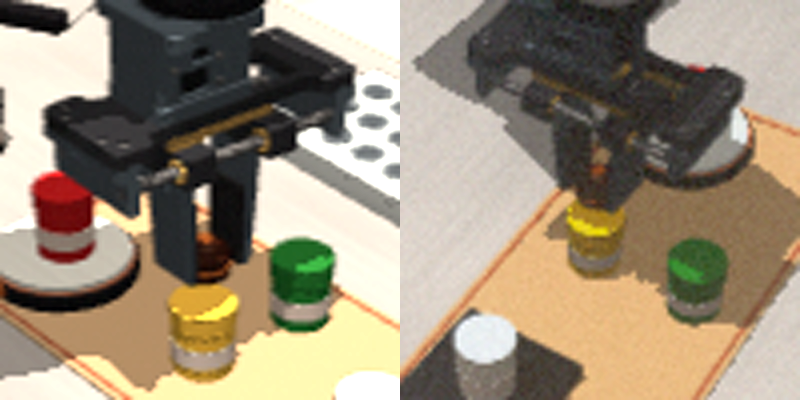

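Bonbon is centred over the yellow lid in both views, and red, green and white all stand upright. Lowering the last 21 mm and releasing.

```bash
python3 -m crank '[0,0.004,0,0,0,0, 0,0.009,0,0,0,0, 0,0.014,0,0,0,0, 0,0.018,0,0,0,0, 0,0.0205,0,0,0,0]'
python3 -m crank '[0,0,0,0,0,0, 0,0,0,0,0,0, 0,0,0,0,0,0]'
python3 -m crank '[0,0,0,0,0,0, 0,0,0,0,0,0, 0,0,0,0,0,0, 0,0,0,0,0,0, 0,0,0,0,0,0]' 0.6
python3 -m crank '[0,-0.01,0,0,0,0, 0,-0.025,0,0,0,0, 0,-0.045,0,0,0,0, 0,-0.07,0,0,0,0, 0,-0.095,0,0,0,0]'
python3 -m crank '[0.01,-0.03,0.04,0,0,0, 0.02,-0.06,0.08,0,0,0, 0.03,-0.08,0.12,0,0,0, 0.04,-0.1,0.16,0,0,0, 0.05,-0.11,0.2,0,0,0]'
python3 -m crank '[-0.04,0,0.03,0,0,0, -0.08,0,0.06,0,0,0, -0.12,0,0.09,0,0,0, -0.14,0,0.12,0,0,0, -0.14,0,0.12,0,0,0]'
python3 - <<'E'
from h import *
im=CAL["side"]["img"][100:250,190:390]
cv2.imwrite("pics/v9.png",cv2.convertScaleAbs(cv2.resize(im,(800,600),interpolation=cv2.INTER_CUBIC)[:,:,::-1],alpha=1.5))
im=CAL["scene"]["img"][120:270,200:400]
cv2.imwrite("pics/v10.png",cv2.convertScaleAbs(cv2.resize(im,(800,600),interpolation=cv2.INTER_CUBIC)[:,:,::-1],alpha=1.5))
E
```

```text
t: 34.45
tool_pos: [568.5, -1.8, 26.2]
eef_rot: [-1.571, 0.001, 0.001]
wrist_force: [0.2, -0.1, 0.2]
width: 0.364
t: 34.75
tool_pos: [569.0, -1.8, 27.0]
eef_rot: [-1.571, -0.0, -0.0]
wrist_force: [-0.4, 0.3, -0.1]
width: 0.36
t: 35.25
tool_pos: [568.9, -1.8, 26.9]
eef_rot: [-1.571, -0.0, -0.0]
wrist_force: [-0.1, 0.5, 0.5]
width: 0.598
t: 35.75
tool_pos: [568.9, -1.8, 124.1]
eef_rot: [-1.571, -0.001, -0.001]
wrist_force: [-0.1, -1.3, -1.1]
width: 0.6
t: 36.25
tool_pos: [619.7, 200.1, 235.7]
eef_rot: [-1.57, -0.003, -0.003]
wrist_force: [0.6, 0.7, -0.4]
width: 0.601
t: 36.75
tool_pos: [476.6, 320.7, 233.5]
eef_rot: [-1.57, -0.003, 0.002]
wrist_force: [0.1, -1.1, -0.2]
width: 0.6
```

View pics/v9.png

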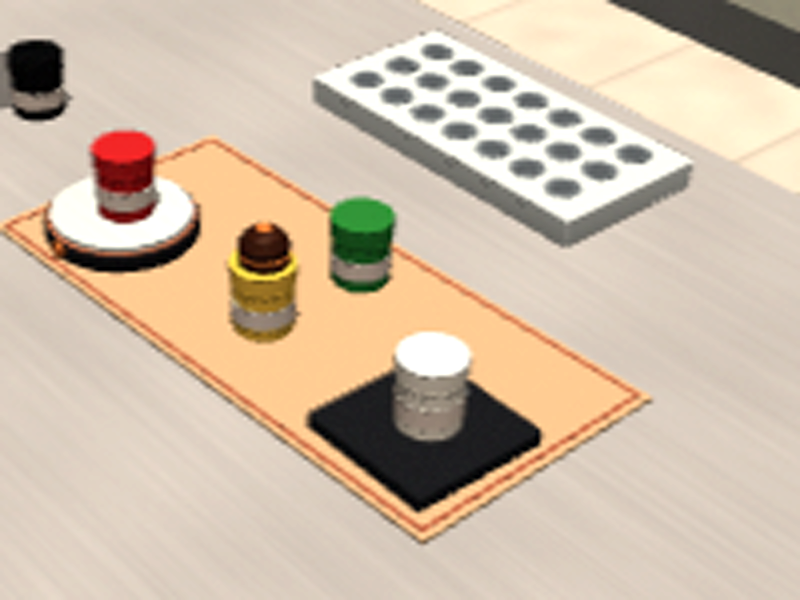

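View pics/v10.png

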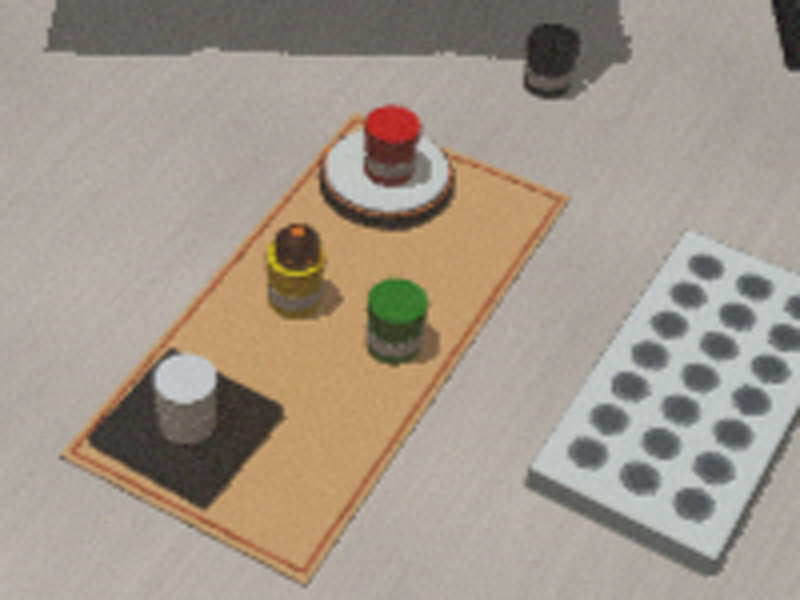

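All five items are upright in place. One last numeric check from these two pictures before handing in.

Run:
```python
from h import *
S=lambda *b:(np.array(b).reshape(-1,2)/4+[190,100]-.4).ravel()
C=lambda *b:(np.array(b).reshape(-1,2)/4+[200,120]-.4).ravel()
q=np.array([[-100,215],[100,215],[100,-215],[-100,-215]])
pts=lambda v:np.c_[v[0]+q@[np.cos(v[2]),-np.sin(v[2])],v[1]+q@[np.sin(v[2]),np.cos(v[2])],[3]*4]
f=lambda v:np.r_[proj("side",pts(v)).ravel()-S(2,225,210,138,650,398,422,543),proj("scene",pts(v)).ravel()-C(355,116,568,200,305,585,63,457)]
m=least_squares(f,(604,0,0)).x;print("mat",m.round(3))
o={"red":((91,130,156,222),(363,104,421,186),POT,21),"white":((393,332,470,440),(153,352,217,446),POT,15),"green":((329,198,395,291),(367,278,428,363),POT,3),
"yellow":((229,245,297,340),(267,240,325,318),[(0,20.5),(36,22),(50,22)],3),"bon":((239,220,291,272),(275,224,321,271),BON,53),"plate":((47,172,200,258),(323,128,455,217),[(21,50)],0),"black":((8,40,66,118),(525,22,580,98),POT,0)}
c,s=np.cos(m[2]),np.sin(m[2])
for k,(a_,b_,M,z) in o.items():
    p,r=fit({"side":S(*a_),"scene":C(*b_)},M,z);d=p-m[:2];print(k,p.round(1),"in mat",np.array([c*d[0]+s*d[1],-s*d[0]+c*d[1]]).round(1),r)
print(bot.observe()["qd"].round(3),bot.observe()["t"])
```

```text
mat [ 6.02758e+02 -7.82000e-01  3.60000e-02]
red [564.5 147.3] in mat [-32.9 149.4] [-0.2 -0.4 -0.1  0.2  0.   0.1  0.   0.2]
white [ 574.4 -152. ] in mat [ -33.9 -150.1] [-0.1 -0.7  0.2  0.3 -0.2  0.1 -0.  -0.1]
green [654.7   1.5] in mat [51.9  0.3] [-0.2 -0.6  0.   0.4 -0.3 -0.3  0.3  0.6]
yellow [569.1  -2.5] in mat [-33.7  -0.5] [ 0.2 -1.   0.5  0.5 -0.5 -1.6 -0.1  0.6]
bon [570.6  -0.8] in mat [-32.1   1.1] [-0.3  0.1  0.1  0.1  0.   0.2  0.2 -0. ]
plate [562.5 145.1] in mat [-34.9 147.3] [ 1.7  0.1 -0.7 -2.4  0.1  0.3 -2.  -0.9]
black [614.4 340.7] in mat [ 24.1 340.8] [-0.3 -0.6  0.1  0.6 -0.4  0.1  0.5  0.2]
[-0.013  0.008  0.     0.002 -0.004  0.003] 36.95
```

Everything is within a few millimetres of its target, so I'm handing in.

```bash
python3 -m crank '[0,0,0,0,0,0, 0,0,0,0,0,0, 0,0,0,0,0,0]'; python3 -c "
from workcell import bot
print(bot.finish_job())"
```

```text
t: 37.25
tool_pos: [479.1, 317.7, 231.8]
eef_rot: [-1.571, 0.001, -0.0]
wrist_force: [0.4, -0.8, -0.2]
width: 0.602
the job is handed in; nothing more can be done
None
```

The layout is finished and handed in at t ≈ 37 s. Red is on the plate, white on the tile, yellow midway between them, green behind yellow, and the bonbon on the yellow lid. Nothing is held, and the arm is clear of everything.

**Last checks from the two fixed cameras:**

| Item | Position in mat axes (mm) | Target (mm) |
|---|---|---|
| Red | (-33, 149) | (-35, 150) |
| White | (-34, -150) | (-35, -150) |
| Yellow | (-34, -1) | (-35, 0) |
| Green | (52, 0), 86 mm from yellow | in line behind yellow, 69–101 mm away |
| Bonbon | about 2 mm from the yellow pot's centre | within 10 mm |

All of them look upright. The black pot measured within about 2 mm of where it started. I did not re-measure the brush cup, but the arm stayed well clear of it.

**What went wrong or disagreed:**
- **First grasp:** it closed on air above the yellow lid, because the real fingertips are about 32–34 mm higher than the reported tool position. I found this by triangulating the tips and corrected for it.
- **Yellow placement:** it touched down with about 20 N of wrist force, so I set the later ones down more gently.
- **Plate centre:** measured from its rim it comes out 2–3 mm from the position the mat implies, which is well within tolerance.

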